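# Fit the chum bat on the potter's wheel

## Task

Pick up the round plywood bat by the wooden chum in its middle, set it gently on the potter's wheel and slide it round on top of the two steel pins, lightly enough that the wheel stays put, until both pins drop into its holes and it lies flat on the wheel head. Then, still by the chum, turn the wheel a good eighth of a turn either way with it to check that the pins drive it, and let go of it there. Do not bang or lean on the wheel, and leave the other things on the table alone.

Things in the scene. Friction and masses are not known exactly. Their poses are not given: they have to be found in the camera images.
- bat: The bat: a loose round plywood disc 230 mm across, 12 mm thick, 0.33 to 0.55 kg, with a wooden post (the chum) on it; starts flat on the table. Origin at the centre of its underside, z up. Two round 12 mm holes go straight through, 75 mm either side of the middle on its own y axis; either hole fits either pin.
- chum_neck (a point): Middle of the part of the chum to grip, 54 mm above the bat's underside, on the bat's axis. The chum is a turned beech post fixed in the bat: a foot 72 mm across up to 18 mm above the underside, tapering to a straight round neck 50 mm across from 26 to 78 mm, with a domed top at 91 mm.
- wheel: The potter's wheel, which stands fixed on the table: a grey plastic housing 330 x 300 mm (x, y), 95 mm high, with a shallow round black pan on it, 280 mm across with its rim at 119 mm, in which the wheel head turns. Origin on the axle at table height, z up; the speed knob is on the -x side.
- wheel_axle (a point): Centre of the flat top face of the wheel head, an aluminium disc 220 mm across; 150 mm above the table, on the axle; axes as wheel. Two steel pins, 9.5 mm across, 8 mm high, tips chamfered, stand on the head 75 mm either side of the axle. At the start their line is up to 0.25 rad either way off this y axis; the amount is not measured: look from above, then feel for it.
- wheel_head (a joint): How far the wheel head has been turned since the start, rad, 0 at the start, positive anticlockwise from above; it turns without end. Its drive drags with about 0.5 N m: a bat turned on the pins' tips under less than some 9 N leaves it still, pressed harder takes it along, as do pins in the holes. On the tips the bat is 8 mm above the head; it drops those 8 mm when the pins enter.
- glaze_jar: Bystander: a white jar with a red lid, 74 mm across and 85 mm high, standing on the far side of the table. Origin at the centre of its underside.
- medium_bottle: Bystander: a white plastic bottle with a blue cap, 72 mm across and 190 mm high, standing at the robot's right. Origin at the centre of its underside.
- bowl: Bystander: a small white bowl, 110 mm across and 50 mm high, on the far side of the table. Origin at the centre of its underside.
- turning_tool: Bystander: a potter's flat-bladed tool with a wooden handle, 190 mm long, lying on the far side of the table. Origin under its middle.
There are look-alikes about, which are no part of the job. Of the things like the bat, leave any that is blue; of the rest the larger one is meant.

How it is judged:
By the outcome, as a careful person would: the job done as asked, in the order asked, and still so for the second after the job is handed in, with the robot touching nothing.
It also fails if it takes over 64 s, if anything falls off the work surface, if the arm or the gripper's body presses on something with over 40 N, if the wrist force passes 120 N, or if a joint passes its speed limit or range.

## Robot

A 6-joint arm with a two-finger parallel gripper is mounted at the origin on the work surface. World frame = base frame: x ahead of the robot, y to its left, z up, the work surface at z = 0. Lengths are in mm, angles in rad, forces in N, time in s.
With the tool pointing down it reaches from about 375 to 925 mm from the base axis. Payload 5.7 kg.
Tool frame: the origin (TCP) lies between the finger pads; the fingertips stand 8 mm ahead of it and the grasp point (between the pads) lies 11 mm behind it; z points along the fingers, y is the line along which they close (so a half turn about z gives the same grasp; the last joint's range is limited). The gripper opens to 88 mm and grips with 3 to 60 N. Pads are 20 mm wide; open, the fingers measure 115 mm over their backs; the gripper's body (75 mm by 178 mm) begins 61 mm behind the grasp point.
Start: joints at [1.117, 0.359, 1.51, -0, 1.272, -0.115], TCP at [199.405, 565.863, 230.623] pointing down, gripper open.
Joint ranges: [-2.97, 2.97], [-1.01, 2.36], [0.21, 2.38], [-0.96, 4.11], [0.2, 2.71], [-2.98, 2.98]. Speed limits (rad/s): [2.39, 2.39, 3.14, 3.14, 3.14, 3.14].

## Interface

Orientations are given as a unit quaternion [x, y, z, w].
In Python, from workcell import ctrl gives the robot as it stands.
- The arm moves only by the shell command python3 -m creep 'ROWS' [FORCE]. ROWS is JSON, a list that holds one entry, the list of rows, each a list of 7 numbers: the shift along the tool's x, y, z in units of 300 mm (1.0 is 300 mm), then the turn, a rotation vector about the tool's x, y, z in units of pi rad (1.0 is pi rad), then the opening, from 0 (shut) to 1 (fully open). In form: [[[tx, ty, tz, ax, ay, az, fingers], ...]]. A call has 1 to 8 rows; each row is the pose to reach, as a shift and turn from the pose commanded when the call began, along the tool's axes at that moment, turning the shorter way round; what a row does not reach only later rows make up. A row lasts 1/10 s, in which the tool goes at most 50 mm and 8.59 degrees, less where a joint would pass 70% of its speed; a pose out of reach is approached as far as the arm can. A call with a number of a shift or a turn outside -1 to 1 is refused whole. A call with a gripper value outside its range is refused whole. The fingers move at their own pace and stop on an object; FORCE is the grip in N (left out, the last holds). Time passes only in rows, so rows that repeat a pose let the fingers close. It gives the time, the measured TCP pose, the force, the opening and the grip force at its end, in the units of the state.
- ctrl.observe(): the state, without advancing time (a new reading comes with each control period).
- ctrl.snapshot(name): name is "scene" or "top" or "wrist"; returns a dict with "color" (420x560x3 uint8, red, green, blue), "vertical_fov" (degrees; the focal length in pixels is half the picture's height over the tangent of half this angle, whatever the lens; pixels are square), "cx", "cy" (the principal point, pixels), "k1" (the pictures are not rectified: a ray, as slopes to the right and down, at radius r is drawn at 1 + k1 r^2 times it, then the intrinsics apply), "view" (4x4, takes a point from world to camera coordinates). Camera axes: x right, y down, z forward; pixel columns grow to the right and rows downward; lengths in mm; the calibration is good to about 2 mm. A picture is of the moment at which its call begins. There is no depth.
- ctrl.sign_off(): hands the job in; it is judged then, once.
The state is a dict: "clock": time; "joint_pos": joint angles; "joint_vel": joint speeds; "joint_torque": joint torques, N m; "eef_pos": TCP position; "tool_rot": TCP orientation; "wrist_force": force on the tool from outside, world axes, zero at the start; "torque": the same for the moment, N m; "width": finger opening in mm; "grip_force": force on a finger pad.
Only numpy, scipy, OpenCV 4.12 (cv2) and the standard library are available. Lean on these libraries where they do the work, as an engineer would, in place of code of your own. Each camera call takes 0.05 s, during which the arm holds its last target. There are 200 camera calls.

## Working session

There is one attempt and no reset: what is moved stays moved. The work goes in short steps, Python scripts to look and compute and a shell command to move; the robot and the scene stay as the last step left them, time stands still between calls to the robot, and variables do not carry over. Pictures are saved under pics/ and viewed, at most 10 in all, crops included, and the job is handed in when it is done.

```bash
mkdir -p pics
cat > h.py <<'E'
import numpy as np,cv2,json
from workcell import ctrl
def snap(n,f=None):
    s=ctrl.snapshot(n)
    if f: cv2.imwrite('pics/'+f,cv2.cvtColor(np.asarray(s['color'],np.uint8),cv2.COLOR_RGB2BGR))
    return s
def cal(s):
    f=210/np.tan(np.radians(s['vertical_fov'])/2)
    return np.array([[f,0,s['cx']],[0,f,s['cy']],[0,0,1]]),np.array([s['k1'],0,0,0.]),np.array(s['view'])
def unproj(s,uv,z):
    K,d,V=cal(s); uv=np.array(uv,float).reshape(-1,1,2)
    p=cv2.undistortPoints(uv,K,d).reshape(-1,2)
    r=np.c_[p,np.ones(len(p))]@V[:3,:3]
    c=-V[:3,:3].T@V[:3,3]
    return c+r*((z-c[2])/r[:,2])[:,None]
def proj(s,P):
    K,d,V=cal(s)
    return cv2.projectPoints(np.array(P,float).reshape(-1,1,3),cv2.Rodrigues(V[:3,:3])[0],V[:3,3],K,d)[0].reshape(-1,2)
E
python3 - <<'E'
from h import *
s=snap('top','top.png'); snap('scene','scene.png')
print({k:v for k,v in s.items() if k!='color'}); print(ctrl.observe())
E
```

```text
{'vertical_fov': 46.012373381719705, 'cx': 279.3732020260086, 'cy': 201.0626309614692, 'k1': -0.015051725694042763, 'view': array([[-3.03014566e-03, -9.99995034e-01,  8.65991500e-04,
        -3.54641870e+01],
       [-9.91220431e-01,  2.88908280e-03, -1.32188166e-01,
         5.11304668e+02],
       [ 1.32185008e-01, -1.25893786e-03, -9.91224263e-01,
         1.86847051e+03],
       [ 0.00000000e+00,  0.00000000e+00,  0.00000000e+00,
         1.00000000e+00]])}
{'clock': 0.1, 'joint_pos': array([ 1.11692849e+00,  3.59428635e-01,  1.51132552e+00,  1.55357550e-05,
        1.27254977e+00, -1.15081589e-01]), 'joint_vel': array([-0.00108711, -0.00309219, -0.0024311 ,  0.00088003, -0.00108437,
        0.00076034]), 'joint_torque': array([-9.15113978e-04, -5.16359317e+01, -2.71408188e+01,  6.76710368e-02,
        2.77246482e-02, -5.62985724e-05]), 'eef_pos': array([199.11881798, 565.32779574, 229.89575982]), 'tool_rot': array([ 1.68586383e-01,  9.85686512e-01, -8.19162395e-04, -2.47261260e-04]), 'wrist_force': array([-1.67237547, -0.35189398, -0.0333139 ]), 'torque': array([ 0.03188692,  0.00795474, -0.00219829]), 'grip_force': 0.0, 'width': 87.90117938810982}
```

View pics/top.png

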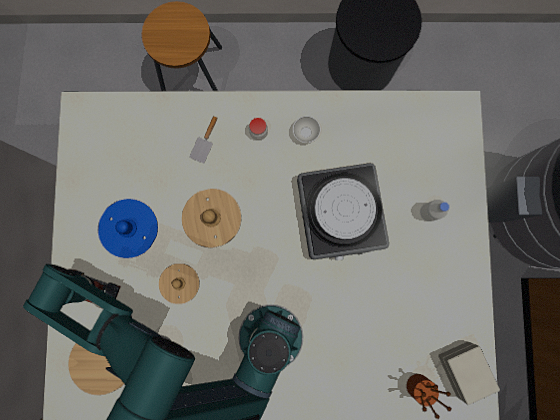

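View pics/scene.png

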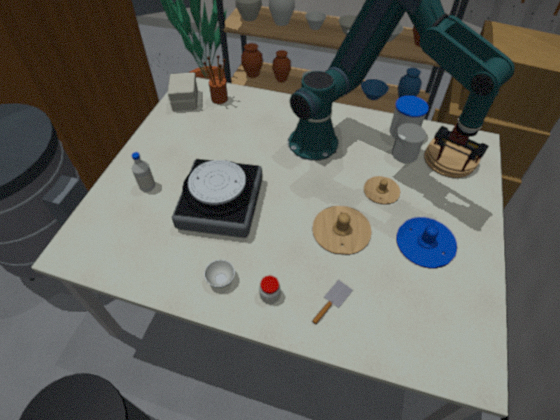

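The top view shows the plywood bat with its chum at (212,218), a smaller one at (179,283), a blue one at (128,228), the wheel at (345,208), and another wooden disc at (97,368), partly hidden by the arm. I'll zoom in on the bat, the wheel and that disc.

Run:
```python
from h import *
t=cv2.imread('pics/top.png'); s=cv2.imread('pics/scene.png')
r=lambda i,a,b,c,d,w,h:cv2.resize(i[b:d,a:c],(w,h),interpolation=cv2.INTER_CUBIC)
out=np.vstack([np.hstack([r(t,172,178,252,258,400,300*4//3-100),r(t,300,163,390,253,400,300)]),np.hstack([r(t,50,320,150,420,400,300),r(s,400,80,500,180,400,300)])])
cv2.imwrite('pics/c1.png',out)
s=snap('top')
# bat: edge fit from colour segmentation
im=np.asarray(s['color']); hsv=cv2.cvtColor(im,cv2.COLOR_RGB2HSV)
m=((hsv[...,0]>8)&(hsv[...,0]<25)&(hsv[...,1]>70)).astype(np.uint8)
n,l,st,c=cv2.connectedComponentsWithStats(m)
for i in range(1,n):
    if st[i,4]>300:
        cn=max(cv2.findContours((l==i).astype(np.uint8),0,1)[0],key=len)
        P=unproj(s,cn.reshape(-1,2),12)[:,:2].astype(np.float32)
        print(st[i],c[i],cv2.minEnclosingCircle(P),cv2.fitEllipse(P))
```

```text
[ 141    1   70   67 3602] [175.69794559  34.1710161 ] ((1203.7841796875, 384.6921081542969), 145.5727081298828) ((1204.2821044921875, 384.4292297363281), (275.07232666015625, 288.0626525878906), 116.34541320800781)
[ 182  189   59   59 2703] [210.95005549 217.72697003] ((450.3528747558594, 228.22242736816406), 114.98353576660156) ((450.59246826171875, 228.33714294433594), (224.0137939453125, 226.24935913085938), 175.10206604003906)
[ 159  264   40   40 1272] [178.54874214 283.28459119] ((199.76927185058594, 348.4131774902344), 77.14093780517578) ((199.5175323486328, 348.157470703125), (147.85635375976562, 151.0712127685547), 5.588685035705566)
[ 528  278   32  142 3798] [545.64560295 344.45760927] ((-44.561119079589844, -1048.176025390625), 264.8668518066406) ((9.622932434082031, -1040.6602783203125), (113.42552947998047, 724.5707397460938), 87.85242462158203)
[  68  343   56   52 1728] [ 91.52314815 371.86111111] ((-103.68873596191406, 645.2960205078125), 117.67466735839844) ((-126.85670471191406, 666.3131713867188), (131.85787963867188, 228.60653686523438), 141.46510314941406)
[407 374  33  37 649] [423.46687211 390.93066256] ((-197.44268798828125, -570.2444458007812), 69.88021087646484) ((-199.42059326171875, -568.0270385742188), (92.79429626464844, 132.0513916015625), 132.6068878173828)
```

View pics/c1.png

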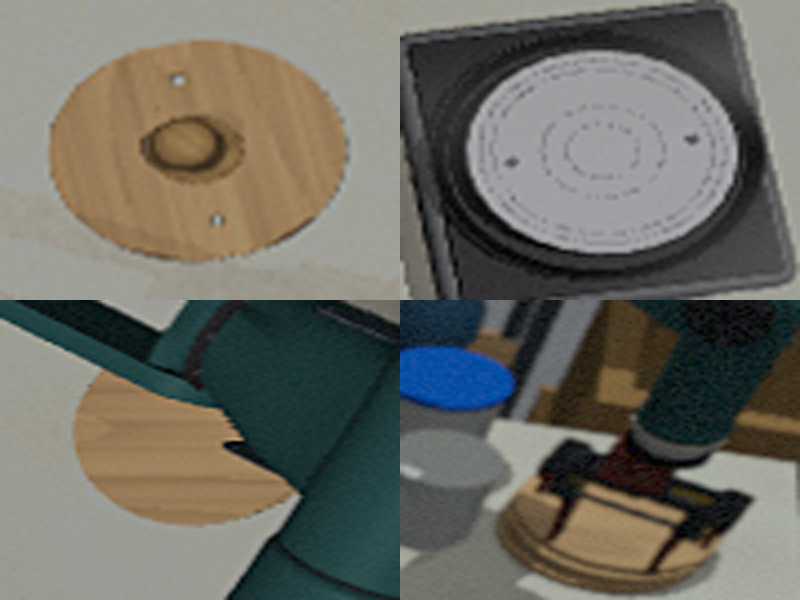

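Panel 1 confirms the bat, with holes at about (207.6,198.8) and (215.2,236.7). Panel 2 shows the pins at about (325.4,211.6) and (365.9,205). The fourth disc is a stack of plain boards with no chum, so it isn't the bat.

Run:
```python
from h import *
g=np.mean([cv2.cvtColor(np.asarray(snap('top')['color'],np.uint8),cv2.COLOR_RGB2GRAY).astype(float) for _ in range(3)],0)
s=snap('top')
def cen(u,v,sgn,r=3):
    u0,v0=int(round(u)),int(round(v)); w=g[v0-r:v0+r+1,u0-r:u0+r+1]
    b=np.median(w); e=np.clip(sgn*(w-b)-8,0,None); y,x=np.mgrid[-r:r+1,-r:r+1]
    return [u0+(e*x).sum()/e.sum(),v0+(e*y).sum()/e.sum()]
H=[cen(207.6,198.8,1),cen(215.2,236.7,1)]; P=[cen(325.4,211.6,-1),cen(365.9,205,-1)]
for n,q,z in(('holes',H,6),('pins',P,156)):
    X=unproj(s,q,z)[:,:2]; d=X[0]-X[1]; print(n,q,X,'mid',X.mean(0),'len',np.linalg.norm(d),'ang deg',np.degrees(np.arctan2(d[1],d[0])))
m=((g>140)).astype(np.uint8); m[:170]=0;m[250:]=0;m[:,:305]=0;m[:,382:]=0
n,l,st,c=cv2.connectedComponentsWithStats(m); i=1+np.argmax(st[1:,4])
cn=max(cv2.findContours((l==i).astype(np.uint8),0,1)[0],key=len)
print('head',cv2.fitEllipse(unproj(s,cv2.convexHull(cn).reshape(-1,2),150)[:,:2].astype(np.float32)),st[i])
# wheel housing orientation
d=((g<75)).astype(np.uint8); d[:150]=0;d[270:]=0;d[:,:290]=0;d[:,395:]=0
ys,xs=np.nonzero(d); print('housing',cv2.minAreaRect(unproj(s,np.c_[xs,ys],95)[:,:2].astype(np.float32)))
# dome top
print('proj bat chum top',proj(s,[[450.5,228.3,91]]),'neck bottle etc')
for q,z in(([440,208],190),([258,127],85),([305,129],50)): print(unproj(s,[q],z))
```

```text
holes [[np.float64(207.3719298245614), np.float64(199.140350877193)], [np.float64(215.0), np.float64(236.376)]] [[523.32075189 244.21915425]
 [377.86464251 212.36677438]] mid [450.5926972  228.29296432] len 148.90283362420058 ang deg 12.35181365007766
pins [[np.float64(324.644908616188), np.float64(211.3237597911227)], [np.float64(365.41257774706287), np.float64(204.30476848652384)]] [[ 457.30132526 -199.17071601]
 [ 482.25613788 -346.24592709]] mid [ 469.77873157 -272.70832155] len 149.17727838781235 ang deg 99.6298804304275
head ((469.4914855957031, -273.3788146972656), (216.39138793945312, 216.72894287109375), 122.50357818603516) [ 315  179   61   60 2668]
housing ((465.1542053222656, -268.48675537109375), (327.4258117675781, 299.02850341796875), 8.473780632019043)
proj bat chum top [[208.05711984 215.42821489]] neck bottle etc
[[ 464.04258219 -603.44606969  190.        ]]
[[790.04908041  43.86077344  85.        ]]
[[ 791.6448524 -137.5345759   50.       ]]
```

```bash
cat >> h.py <<'E'
from scipy.spatial.transform import Rotation as R
def to(x,y,z,yaw=None):
    "shift/turn in creep units from the measured pose; yaw = world heading of tool x, deg, tool straight down"
    o=ctrl.observe(); q=R.from_quat(o['tool_rot']); p=np.array(o['eef_pos'])
    X=q.as_matrix()[:,0]; y0=np.degrees(np.arctan2(X[1],X[0]))
    t=R.from_euler('z',y0 if yaw is None else yaw,degrees=True)*R.from_euler('x',180,degrees=True)
    print('now',p.round(1),'yaw %.2f'%y0,'t',round(o['clock'],2),'F',np.round(o['wrist_force'],1),'w %.1f g %.1f'%(o['width'],o['grip_force']),'j6 %.2f'%o['joint_pos'][5],
     'ROW',(q.inv().apply(np.array([x,y,z])-p)/300).round(4),((q.inv()*t).as_rotvec()/np.pi).round(4))
E
python3 -c "
from h import *
to(450.6,228.3,150,160.6)"
```

```text
now [199.3 565.7 230.4] yaw 160.59 t 0.35 F [0.1 1.  0.3] w 88.2 g 0.0 j6 -0.12 ROW [-1.1638 -0.7822  0.2684] [-0.0002 -0.     -0.0001]
```

```bash
python3 -m creep '[[[-0.9,-0.6,0,0,0,0,1],[-0.9,-0.6,0,0,0,0,1],[-0.9,-0.6,0,0,0,0,1],[-0.9,-0.6,0,0,0,0,1],[-0.9,-0.6,0,0,0,0,1],[-0.9,-0.6,0,0,0,0,1],[-0.9,-0.6,0,0,0,0,1],[-0.9,-0.6,0,0,0,0,1]]]' 15
python3 -m creep '[[[-0.264,-0.182,0.268,0,0,0,1],[-0.264,-0.182,0.268,0,0,0,1],[-0.264,-0.182,0.268,0,0,0,1],[-0.264,-0.182,0.268,0,0,0,1],[-0.264,-0.182,0.268,0,0,0,1]]]'
python3 -c "
from h import *
to(450.6,228.3,43,160.6)
snap('wrist','w1.png')"
```

```text
clock: 1.15
eef_pos: [396.2, 304.0, 230.8]
tool_rot: [0.171, 0.985, -0.0, 0.001]
wrist_force: [-0.3, 0.4, 0.5]
width: 88.0
grip_force: 0.0
clock: 1.65
eef_pos: [450.3, 229.3, 150.2]
tool_rot: [0.169, 0.986, 0.0, -0.001]
wrist_force: [0.0, -0.5, 0.0]
width: 87.7
grip_force: 0.0
now [450.3 229.3 150.2] yaw 160.55 t 1.65 F [ 0.  -0.5  0. ] w 87.7 g 0.0 j6 -0.90 ROW [-0.0026 -0.0029  0.3574] [-0.     -0.0004 -0.0003]
```

View pics/w1.png

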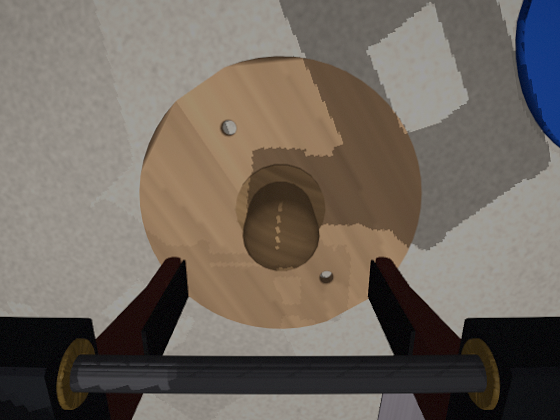

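The wrist view shows the chum centred between the fingers, with the holes at (229,128) and (326,277). I'll descend and grip.

```bash
python3 -c "
from h import *
s=snap('wrist'); X=unproj(s,[[229,128],[326,277]],12)[:,:2]; d=X[0]-X[1]; print(X,X.mean(0),np.linalg.norm(d),np.degrees(np.arctan2(d[1],d[0])))"
python3 -m creep '[[[-0.0026,-0.0029,0.15,0,0,0,1],[-0.0026,-0.0029,0.26,0,0,0,1],[-0.0026,-0.0029,0.33,0,0,0,1],[-0.0026,-0.0029,0.357,0,0,0,1],[-0.0026,-0.0029,0.357,0,0,0,1],[-0.0026,-0.0029,0.357,0,0,0,0],[-0.0026,-0.0029,0.357,0,0,0,0],[-0.0026,-0.0029,0.357,0,0,0,0]]]' 50
python3 -m creep '[[[0,0,0,0,0,0,0],[0,0,0,0,0,0,0],[0,0,0,0,0,0,0],[0,0,0,0,0,0,0]]]'
python3 -c "
from h import *
to(450.6,228.3,243,160.6)"
```

```text
[[379.70762183 214.75918205]
 [525.25876825 247.50110427]] [452.48319504 231.13014316] 149.18836983923876 -167.3222714081084
clock: 2.55
eef_pos: [452.1, 227.9, 44.3]
tool_rot: [0.169, 0.986, 0.001, 0.001]
wrist_force: [0.4, -0.3, -0.7]
width: 67.1
grip_force: 0.0
clock: 2.95
eef_pos: [452.1, 228.0, 43.7]
tool_rot: [0.169, 0.986, 0.001, 0.001]
wrist_force: [0.5, 2.1, 6.3]
width: 49.1
grip_force: 50.0
now [452.1 228.   43.7] yaw 160.55 t 2.95 F [0.5 2.1 6.3] w 49.1 g 50.0 j6 -0.90 ROW [ 4.200e-03  4.000e-04 -6.643e-01] [ 0.0004  0.0004 -0.0003]
```

```bash
python3 -m creep '[[[0.004,0,-0.03,0,0,0,0],[0.004,0,-0.1,0,0,0,0],[0.004,0,-0.2,0,0,0,0],[0.004,0,-0.32,0,0,0,0],[0.004,0,-0.44,0,0,0,0],[0.004,0,-0.56,0,0,0,0],[0.004,0,-0.64,0,0,0,0],[0.004,0,-0.66,0,0,0,0]]]'
python3 -c "
from h import *
to(469.7,-273,243,67.6)"
```

```text
clock: 3.75
eef_pos: [450.8, 227.9, 243.7]
tool_rot: [0.169, 0.986, 0.001, 0.002]
wrist_force: [1.7, -0.1, -3.7]
width: 49.5
grip_force: 50.0
now [450.8 227.9 243.7] yaw 160.60 t 3.75 F [ 1.7 -0.1 -3.7] w 49.5 g 50.0 j6 -0.90 ROW [-6.1410e-01 -1.5541e+00  1.4000e-03] [1.200e-03 3.000e-04 5.166e-01]
```

```bash
python3 -m creep '[[[-0.02,-0.05,0,0,0,0.02,0],[-0.06,-0.15,0,0,0,0.05,0],[-0.1,-0.26,0,0,0,0.09,0],[-0.15,-0.38,0,0,0,0.13,0],[-0.2,-0.5,0,0,0,0.17,0],[-0.25,-0.63,0,0,0,0.21,0],[-0.29,-0.73,0,0,0,0.24,0],[-0.31,-0.78,0,0,0,0.26,0]]]'
python3 -c "
from h import *
to(469.7,-273,243,67.6)"
```

```text
clock: 4.55
eef_pos: [458.4, -26.2, 239.5]
tool_rot: [0.549, 0.836, -0.001, -0.001]
wrist_force: [0.4, 0.8, -3.8]
width: 49.3
grip_force: 50.0
now [458.4 -26.2 239.5] yaw 113.47 t 4.55 F [ 0.4  0.8 -3.8] w 49.3 g 50.0 j6 -0.62 ROW [-0.7697 -0.2931 -0.0112] [-1.200e-03  2.000e-04  2.548e-01]
```

```bash
python3 -m creep '[[[-0.1,-0.04,0,0,0,0.03,0],[-0.21,-0.08,0,0,0,0.07,0],[-0.33,-0.12,0,0,0,0.11,0],[-0.45,-0.17,0,0,0,0.15,0],[-0.57,-0.22,0,0,0,0.19,0],[-0.67,-0.25,0,0,0,0.22,0],[-0.73,-0.28,0,0,0,0.245,0],[-0.77,-0.293,0,0,0,0.255,0]]]'
python3 -m creep '[[[0,0,0,0,0,0,0],[0,0,0,0,0,0,0],[0,0,0,0,0,0,0]]]'
python3 -c "
from h import *
for i in range(4): to(469.7,-273,205,67.6); s=snap('wrist','w2.png' if i==0 else None)
"
```

```text
clock: 5.35
eef_pos: [471.3, -271.5, 239.3]
tool_rot: [0.831, 0.557, -0.001, -0.002]
wrist_force: [-1.2, -0.3, -3.2]
width: 48.9
grip_force: 50.0
clock: 5.65
eef_pos: [472.4, -269.1, 240.8]
tool_rot: [0.829, 0.559, -0.0, -0.001]
wrist_force: [0.3, -0.1, -2.7]
width: 49.2
grip_force: 50.0
now [ 472.4 -269.1  240.8] yaw 68.00 t 5.65 F [ 0.3 -0.1 -2.7] w 49.2 g 50.0 j6 -0.26 ROW [-0.0157 -0.0033  0.1193] [-0.0004 -0.0002  0.0022]
now [ 472.5 -269.2  241. ] yaw 68.00 t 5.7 F [ 0.3 -0.4 -3.6] w 49.1 g 50.0 j6 -0.26 ROW [-0.0154 -0.0039  0.1199] [-0.0003 -0.0001  0.0022]
now [ 472.7 -269.3  241.1] yaw 68.00 t 5.75 F [-0.6  0.7 -3.7] w 49.2 g 50.0 j6 -0.26 ROW [-0.0151 -0.0046  0.1205] [-0.0002 -0.0001  0.0022]
now [ 472.8 -269.6  241.3] yaw 67.98 t 5.8 F [-0.4  0.4 -3.2] w 48.8 g 50.0 j6 -0.26 ROW [-0.0146 -0.0053  0.1209] [-0.     -0.      0.0021]
```

View pics/w2.png

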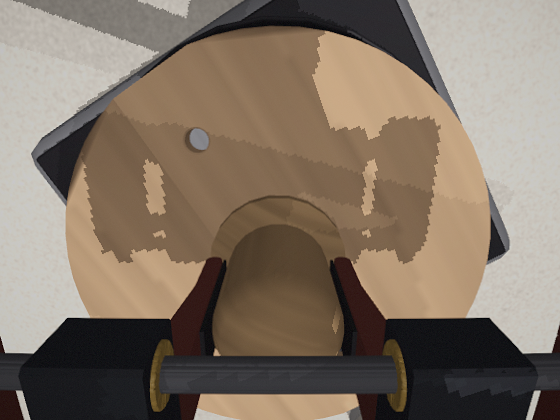

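The bat hangs level from the chum, with one hole visible at (199,138). I'll use it to check the bat's angle and centre in the hand.

Run:
```python
from h import *
s=snap('wrist','w3.png'); o=ctrl.observe(); p=o['eef_pos']
X=unproj(s,[[199,138.5]],p[2]-31)[0,:2]; d=X-p[:2]; print('hole',X,'rel',d,np.linalg.norm(d),np.degrees(np.arctan2(d[1],d[0])))
# bat rim from wrist picture: wood colour hull at top face
im=np.asarray(s['color'],np.uint8); hsv=cv2.cvtColor(im,cv2.COLOR_RGB2HSV)
m=((hsv[...,0]>5)&(hsv[...,0]<28)&(hsv[...,1]>50)).astype(np.uint8)
n,l,st,c=cv2.connectedComponentsWithStats(m); i=1+np.argmax(st[1:,4])
cn=max(cv2.findContours((l==i).astype(np.uint8),0,1)[0],key=len).reshape(-1,2)
h=cv2.convexHull(cn).reshape(-1,2); h=h[h[:,1]<300]
P=unproj(s,h,p[2]-31)[:,:2]
from scipy.optimize import least_squares
f=least_squares(lambda c:np.hypot(*(P-c[:2]).T)-c[2],[*p[:2],115],loss='soft_l1'); print('bat circle',f.x,'n',len(P),'rms',np.sqrt((f.fun**2).mean()),'tcp',p)
c=f.x[:2]; d=X-c; print('hole from circle',np.linalg.norm(d),np.degrees(np.arctan2(d[1],d[0])))
```

```text
hole [ 460.22118211 -195.7429777 ] rel [-12.63688243  74.1802009 ] 75.24887376570922 99.66774852013471
bat circle [ 471.84051315 -269.22634362  114.23353728] n 68 rms 0.37166127601834226 tcp [ 472.85806454 -269.9231786   241.34850212]
hole from circle 74.39633002049096 98.98532628574583
```

```bash
python3 -c "
from h import *
to(470.2,-273.4,208,63)"
```

```text
now [ 472.9 -269.9  241.3] yaw 67.95 t 5.9 F [ 0.4  0.7 -3.5] w 49.3 g 50.0 j6 -0.26 ROW [-0.0141 -0.0039  0.1112] [0.     0.     0.0275]
```

```bash
python3 -m creep '[[[-0.005,-0.002,0.03,0,0,0.01,0],[-0.01,-0.003,0.07,0,0,0.02,0],[-0.0141,-0.0039,0.1,0,0,0.0275,0],[-0.0141,-0.0039,0.111,0,0,0.0275,0],[-0.0141,-0.0039,0.111,0,0,0.0275,0],[-0.0141,-0.0039,0.111,0,0,0.0275,0],[-0.0141,-0.0039,0.111,0,0,0.0275,0]]]'
python3 -c "
from h import *
to(470.2,-273.4,201.7,63)
snap('scene','s2.png')
to(470.2,-273.4,201.7,63)"
```

```text
clock: 6.6
eef_pos: [470.4, -274.3, 208.3]
tool_rot: [0.853, 0.522, 0.0, 0.0]
wrist_force: [0.9, -0.2, -4.4]
width: 49.1
grip_force: 50.0
now [ 470.4 -274.3  208.3] yaw 62.94 t 6.6 F [ 0.9 -0.2 -4.4] w 49.1 g 50.0 j6 -0.18 ROW [ 0.0023 -0.002   0.0219] [ 0.0003  0.0001 -0.0003]
now [ 470.4 -274.3  208.3] yaw 62.94 t 6.65 F [ 0.5  0.1 -3.8] w 49.2 g 50.0 j6 -0.18 ROW [ 0.0023 -0.0021  0.0221] [ 0.0003  0.0001 -0.0003]
```

```bash
python3 -m creep '[[[0.002,-0.002,0.007,0,0,0,0],[0.002,-0.002,0.013,0,0,0,0],[0.002,-0.002,0.013,0,0,0,0]]]' | egrep 'eef|wrist'
for i in 1 2; do :; done
python3 -m creep '[[[0,0,0.003,0,0,0,0],[0,0,0.003,0,0,0,0],[0,0,0.003,0,0,0,0]]]' | egrep 'eef|wrist'
python3 -m creep '[[[0,0,0.002,0,0,0,0],[0,0,0.002,0,0,0,0],[0,0,0.002,0,0,0,0]]]' | egrep 'eef|wrist'
```

```text
eef_pos: [469.7, -273.1, 203.7]
wrist_force: [-1.2, 0.0, -3.8]
eef_pos: [469.9, -273.3, 203.1]
wrist_force: [0.2, 0.7, -3.9]
eef_pos: [469.8, -273.2, 202.5]
wrist_force: [-0.6, 0.3, -3.4]
```

```bash
python3 -m creep '[[[0,0,0.002,0,0,0,0],[0,0,0.002,0,0,0,0],[0,0,0.002,0,0,0,0]]]' | egrep 'eef|wrist'
python3 -m creep '[[[0,0,0.0015,0,0,0,0],[0,0,0.0015,0,0,0,0],[0,0,0.0015,0,0,0,0]]]' | egrep 'eef|wrist'
```

```text
eef_pos: [469.8, -273.2, 201.9]
wrist_force: [-0.5, -0.1, -2.8]
eef_pos: [469.9, -273.3, 201.7]
wrist_force: [-1.4, 1.2, -1.1]
```

```bash
python3 -c "
from h import *
for i in range(4): to(470.2,-273.4,201.7,63);ctrl.snapshot('top')"
```

```text
now [ 469.9 -273.3  201.7] yaw 62.94 t 8.15 F [-1.4  1.2 -1.1] w 48.8 g 50.0 j6 -0.18 ROW [-0.      0.0011 -0.0001] [ 0.0001  0.     -0.0003]
now [ 469.9 -273.2  201.7] yaw 62.94 t 8.2 F [-0.1  0.8  0.2] w 48.8 g 50.0 j6 -0.18 ROW [-0.      0.0011 -0.0001] [ 0.0001  0.     -0.0003]
now [ 469.9 -273.2  201.7] yaw 62.94 t 8.25 F [-0.5  0.7  0.2] w 49.0 g 50.0 j6 -0.18 ROW [-0.0001  0.0011 -0.0002] [ 0.0001  0.     -0.0003]
now [ 469.9 -273.3  201.7] yaw 62.94 t 8.3 F [-0.2  1.4  0.4] w 49.4 g 50.0 j6 -0.18 ROW [ 0.      0.001  -0.0001] [ 0.0001  0.     -0.0004]
```

Contact: the bat is resting on the pin tips under about 4 N. I'll turn it slowly towards alignment.

```bash
python3 -m creep '[[[0,0,0.0012,0,0,0,0],[0,0,0.0012,0,0,-0.005,0],[0,0,0.0012,0,0,-0.01,0],[0,0,0.0012,0,0,-0.01,0]]]' | egrep 'eef|wrist'
python3 -m creep '[[[0,0,0,0,0,-0.003,0],[0,0,0,0,0,-0.006,0],[0,0,0,0,0,-0.006,0]]]' | egrep 'eef|wrist'
python3 -m creep '[[[0,0,0,0,0,-0.003,0],[0,0,0,0,0,-0.006,0],[0,0,0,0,0,-0.006,0]]]' | egrep 'eef|wrist'
python3 -c "
from h import *
to(469.8,-273.2,194,68); print(ctrl.observe()['torque'])"
```

```text
eef_pos: [469.0, -273.6, 201.3]
wrist_force: [-4.0, 1.6, 6.1]
eef_pos: [469.8, -273.7, 201.2]
wrist_force: [-3.8, -1.2, 3.1]
eef_pos: [470.6, -273.3, 201.0]
wrist_force: [-1.1, -0.4, -0.5]
now [ 470.6 -273.3  201. ] yaw 66.93 t 9.35 F [-1.1 -0.4 -0.5] w 49.0 g 50.0 j6 -0.25 ROW [-0.0007 -0.0025  0.0232] [ 0.0004 -0.0001 -0.0059]
[-0.42410069  0.09138468 -0.04191773]
```

```bash
for i in 1; do python3 -m creep '[[[0,0,0,0,0,-0.003,0],[0,0,0,0,0,-0.003,0],[0,0,0,0,0,-0.003,0]]]' | egrep 'eef|wrist'; done
python3 -c "
from h import *
to(469.8,-273.2,194,68); print(ctrl.observe()['torque'])"
python3 -m creep '[[[0,0,0,0,0,-0.003,0],[0,0,0,0,0,-0.003,0],[0,0,0,0,0,-0.003,0]]]' | egrep 'eef|wrist'
python3 -c "
from h import *
to(469.8,-273.2,194,68); print(ctrl.observe()['torque'])"
python3 -m creep '[[[0,0,0,0,0,-0.003,0],[0,0,0,0,0,-0.003,0],[0,0,0,0,0,-0.003,0]]]' | egrep 'eef|wrist'
python3 -c "
from h import *
to(469.8,-273.2,194,68); print(ctrl.observe()['torque'])"
```

```text
eef_pos: [470.3, -272.8, 200.7]
wrist_force: [2.1, -0.5, -2.3]
now [ 470.3 -272.8  200.7] yaw 67.44 t 9.65 F [ 2.1 -0.5 -2.3] w 49.2 g 50.0 j6 -0.26 ROW [-0.0018 -0.001   0.0224] [ 0.     -0.0003 -0.0031]
[ 0.02796827 -0.32394957 -0.06990167]
eef_pos: [469.6, -273.1, 201.1]
wrist_force: [0.0, -0.1, -0.8]
now [ 469.6 -273.1  201.1] yaw 67.99 t 9.95 F [ 0.  -0.1 -0.8] w 49.1 g 50.0 j6 -0.27 ROW [-0.0002  0.0007  0.0238] [-0.0002 -0.     -0.0001]
[0.27172211 0.00650283 0.0266593 ]
eef_pos: [469.9, -273.2, 201.2]
wrist_force: [1.1, 1.1, 0.2]
now [ 469.9 -273.2  201.2] yaw 68.51 t 10.25 F [1.1 1.1 0.2] w 48.9 g 50.0 j6 -0.28 ROW [-0.0002 -0.0004  0.024 ] [ 0.0001 -0.      0.0028]
[ 0.32783653 -0.10510024 -0.08686062]
```

The load dipped to about 1 N near yaw 67.4 and the tilting moment changed sign there. I'll go back to it and press gently.

```bash
python3 -m creep '[[[0,0,0,0,0,0.003,0],[0,0,0,0,0,0.006,0],[0,0,0,0,0,0.006,0],[0,0,0,0,0,0.006,0]]]' | egrep 'eef|wrist'
python3 -c "
from h import *
to(469.8,-273.2,194,67.4); print(ctrl.observe()['torque'])"
python3 -m creep '[[[0,0,0.002,0,0,0,0],[0,0,0.003,0,0,0,0],[0,0,0.003,0,0,0,0]]]' | egrep 'eef|wrist'
python3 -c "
from h import *
to(469.8,-273.2,194,67.4); print(ctrl.observe()['torque'])"
```

```text
eef_pos: [469.9, -273.2, 201.0]
wrist_force: [0.4, 1.1, 0.7]
now [ 469.9 -273.2  201. ] yaw 67.44 t 10.65 F [0.4 1.1 0.7] w 49.4 g 50.0 j6 -0.26 ROW [-0.0002 -0.0003  0.0234] [ 0.     -0.      0.0002]
[ 0.28488653 -0.10502271  0.10778417]
eef_pos: [470.4, -273.2, 200.5]
wrist_force: [1.6, 3.0, 2.4]
now [ 470.4 -273.2  200.5] yaw 67.43 t 10.95 F [1.6 3.  2.4] w 48.9 g 50.0 j6 -0.26 ROW [-0.0007 -0.0018  0.0216] [ 0.0004 -0.0001  0.0001]
[ 0.50204853 -0.32195241 -0.04066281]
```

```bash
python3 -m creep '[[[0.002,0.0014,0,0,0,0,0],[0.0037,0.0028,0,0,0,0,0],[0.0037,0.0028,0,0,0,0,0],[0.0037,0.0028,0,0,0,0,0]]]' | egrep 'eef|wrist'
python3 -c "
from h import *
to(469.8,-273.2,194,67.4); print(ctrl.observe()['torque'])"
python3 -m creep '[[[0,0,0,0,0,0.002,0],[0,0,0,0,0,0.003,0],[0,0,0,0,0,0.003,0]]]' | egrep 'eef|wrist'
python3 -c "
from h import *
to(469.8,-273.2,194,67.4); print(ctrl.observe()['torque'])"
```

```text
eef_pos: [471.0, -272.6, 199.8]
wrist_force: [2.6, 0.3, -1.7]
now [ 471.  -272.6  199.8] yaw 67.43 t 11.35 F [ 2.6  0.3 -1.7] w 49.0 g 50.0 j6 -0.26 ROW [-0.0034 -0.0028  0.0194] [-0.0001  0.      0.0002]
[ 0.08221212 -0.28701512 -0.04912631]
eef_pos: [471.1, -272.5, 200.0]
wrist_force: [3.0, 0.8, -3.9]
now [ 471.1 -272.5  200. ] yaw 66.90 t 11.65 F [ 3.   0.8 -3.9] w 48.9 g 50.0 j6 -0.25 ROW [-0.0037 -0.0032  0.0199] [ 0.      0.     -0.0028]
[ 0.07678761 -0.449588    0.22052943]
```

The vertical load is gone, so both pins are entering. There's a remaining +x side force. I'll centre on that and lower in small steps.

```bash
python3 -m creep '[[[0.0012,0.003,0,0,0,-0.001,0],[0.0012,0.003,0.003,0,0,-0.0015,0],[0.0012,0.003,0.005,0,0,-0.0015,0],[0.0012,0.003,0.005,0,0,-0.0015,0]]]' | egrep 'eef|wrist'
python3 -c "
from h import *
to(469.8,-273.2,194,67.2); print(ctrl.observe()['torque'])"
python3 -m creep '[[[0,0,0.003,0,0,0,0],[0,0,0.005,0,0,0,0],[0,0,0.005,0,0,0,0]]]' | egrep 'eef|wrist'
python3 -c "
from h import *
to(469.8,-273.2,194,67.2); print(ctrl.observe()['torque'])"
```

```text
eef_pos: [471.6, -272.5, 198.4]
wrist_force: [0.1, -0.7, -3.7]
now [ 471.6 -272.5  198.4] yaw 67.17 t 12.05 F [ 0.1 -0.7 -3.7] w 48.9 g 50.0 j6 -0.25 ROW [-0.0045 -0.0045  0.0147] [-0.0003  0.0001 -0.0002]
[-0.09184353  0.09560742  0.03783629]
eef_pos: [471.9, -272.5, 197.1]
wrist_force: [0.7, -0.4, -3.2]
now [ 471.9 -272.5  197.1] yaw 67.17 t 12.35 F [ 0.7 -0.4 -3.2] w 49.4 g 50.0 j6 -0.25 ROW [-0.0047 -0.0055  0.0102] [-0.0001  0.     -0.0002]
[-0.04874847  0.07891052  0.04309072]
```

```bash
python3 -m creep '[[[0,0,0.003,0,0,0,0],[0,0,0.006,0,0,0,0],[0,0,0.006,0,0,0,0]]]' | egrep 'eef|wrist'
python3 -m creep '[[[0,0,0.002,0,0,0,0],[0,0,0.002,0,0,0,0],[0,0,0.002,0,0,0,0]]]' | egrep 'eef|wrist'
python3 -m creep '[[[0,0,0.002,0,0,0,0],[0,0,0.002,0,0,0,0],[0,0,0.002,0,0,0,0]]]' | egrep 'eef|wrist'
python3 -m creep '[[[0,0,0.001,0,0,0,0],[0,0,0.001,0,0,0,0],[0,0,0.001,0,0,0,0]]]' | egrep 'eef|wrist'
python3 -c "
from h import *
to(471.8,-272.5,193.5,67.2); print(ctrl.observe()['torque'])"
```

```text
eef_pos: [471.9, -272.5, 195.2]
wrist_force: [-1.0, -0.6, -3.9]
eef_pos: [472.0, -272.6, 194.8]
wrist_force: [0.2, 0.6, -4.1]
eef_pos: [472.0, -272.5, 194.2]
wrist_force: [0.5, 0.2, -4.0]
eef_pos: [472.0, -272.6, 193.9]
wrist_force: [-0.1, 0.1, -4.4]
now [ 472.  -272.6  193.9] yaw 67.17 t 13.55 F [-0.1  0.1 -4.4] w 49.1 g 50.0 j6 -0.25 ROW [-0.     -0.0008  0.0013] [ 0.      0.     -0.0002]
[-0.07674504  0.09321119 -0.02475944]
```

```bash
python3 -m creep '[[[0,0,0.0015,0,0,0,0],[0,0,0.0015,0,0,0,0],[0,0,0.0015,0,0,0,0]]]' | egrep 'eef|wrist'
python3 -m creep '[[[0,0,0.0015,0,0,0,0],[0,0,0.0015,0,0,0,0],[0,0,0.0015,0,0,0,0]]]' | egrep 'eef|wrist'
python3 -c "
from h import *
for i in range(3): to(471.8,-272.5,193.5,67.2); ctrl.snapshot('top')"
```

```text
eef_pos: [472.0, -272.6, 193.8]
wrist_force: [-2.1, 1.1, 0.3]
eef_pos: [472.0, -272.5, 193.7]
wrist_force: [-3.0, 2.2, 5.4]
now [ 472.  -272.5  193.7] yaw 67.17 t 14.15 F [-3.   2.2  5.4] w 49.0 g 50.0 j6 -0.25 ROW [-0.0002 -0.0007  0.0006] [ 0.0001  0.0001 -0.0002]
now [ 472.  -272.5  193.7] yaw 67.17 t 14.2 F [-3.5  3.3  5.6] w 48.8 g 50.0 j6 -0.25 ROW [-0.0002 -0.0007  0.0007] [ 0.0001  0.0001 -0.0002]
now [ 472.  -272.5  193.7] yaw 67.17 t 14.25 F [-4.5  2.4  5.1] w 49.2 g 50.0 j6 -0.25 ROW [-0.0002 -0.0007  0.0006] [ 0.0001  0.0001 -0.0002]
```

It's seated: the bat bottomed out at 193.7, exactly 8 mm below the tip height. I'll ease the pressure and turn the wheel.

```bash
python3 -m creep '[[[0,0,-0.0015,0,0,0,0],[0,0,-0.0015,0,0,-0.01,0],[0,0,-0.0015,0,0,-0.02,0],[0,0,-0.0015,0,0,-0.035,0],[0,0,-0.0015,0,0,-0.05,0],[0,0,-0.0015,0,0,-0.065,0],[0,0,-0.0015,0,0,-0.08,0],[0,0,-0.0015,0,0,-0.08,0]]]' | egrep 'eef|wrist'
python3 -c "
from h import *
to(471.8,-272.5,193.5,67.2); print(ctrl.observe()['torque'])"
```

```text
eef_pos: [472.6, -272.6, 193.7]
wrist_force: [1.2, 2.1, 1.3]
now [ 472.6 -272.6  193.7] yaw 81.59 t 15.1 F [1.2 2.1 1.3] w 49.2 g 50.0 j6 -0.50 ROW [ 0.0001 -0.0028  0.0007] [ 0.0004 -0.      0.08  ]
[ 0.09777629 -0.08235121  0.27718829]
```

```bash
python3 -c "
from h import *
s=snap('wrist','w4.png')
for i in range(3): to(471.8,-272.5,193.5,67.2); print(ctrl.observe()['torque']); snap('top','t4.png')
a=cv2.imread('pics/w4.png');b=cv2.imread('pics/t4.png')[150:270,285:405]
cv2.imwrite('pics/c4.png',np.hstack([cv2.resize(a,(400,300)),cv2.resize(b,(300,300),interpolation=2)]))"
```

```text
now [ 472.6 -272.7  193.7] yaw 81.54 t 15.15 F [0.8 1.6 2. ] w 48.9 g 50.0 j6 -0.50 ROW [ 0.0002 -0.0027  0.0006] [0.0004 0.     0.0796]
[ 0.12066249 -0.15189445  0.23345224]
now [ 472.6 -272.7  193.7] yaw 81.53 t 15.2 F [0.3 2.6 2.4] w 49.1 g 50.0 j6 -0.50 ROW [ 0.0002 -0.0028  0.0007] [0.0004 0.0001 0.0796]
[ 0.0506969  -0.20729318  0.23106281]
now [ 472.6 -272.7  193.7] yaw 81.53 t 15.25 F [1.2 1.9 1.8] w 49.1 g 50.0 j6 -0.50 ROW [ 0.0002 -0.0027  0.0007] [0.0004 0.0001 0.0796]
[ 0.13058847 -0.23875263  0.26469241]
```

View pics/c4.png

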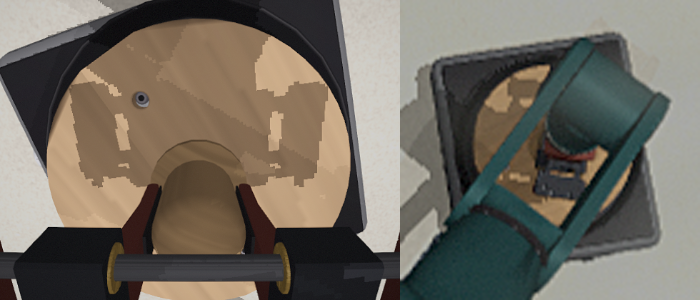

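The pin shows inside the hole at (196,138) and the bat is unmoved in the hand, so the pins are driving the wheel. I'll finish the turn.

```bash
python3 -m creep '[[[0,0,-0.0005,0,0,-0.01,0],[0,0,-0.0005,0,0,-0.025,0],[0,0,-0.0005,0,0,-0.04,0],[0,0,-0.0005,0,0,-0.055,0],[0,0,-0.0005,0,0,-0.07,0],[0,0,-0.0005,0,0,-0.09,0],[0,0,-0.0005,0,0,-0.11,0],[0,0,-0.0005,0,0,-0.12,0]]]' | egrep 'eef|wrist'
python3 -m creep '[[[0,0,0,0,0,-0.015,0],[0,0,0,0,0,-0.03,0],[0,0,0,0,0,-0.05,0],[0,0,0,0,0,-0.07,0],[0,0,0,0,0,-0.09,0],[0,0,0,0,0,-0.105,0],[0,0,0,0,0,-0.115,0],[0,0,0,0,0,-0.115,0]]]' | egrep 'eef|wrist'
python3 -c "
from h import *
s=snap('wrist','w5.png')
to(471.8,-272.5,193.5,67.2); print(ctrl.observe()['torque'])"
```

```text
eef_pos: [472.8, -272.3, 193.7]
wrist_force: [2.2, 2.4, 1.0]
eef_pos: [472.7, -272.1, 193.7]
wrist_force: [2.8, 4.0, 2.6]
now [ 472.7 -272.1  193.7] yaw 123.81 t 16.95 F [1.4 3.  2. ] w 49.0 g 50.0 j6 -1.24 ROW [ 0.0006 -0.0033  0.0007] [ 4.000e-04 -2.000e-04  3.145e-01]
[ 0.55139771 -0.44296542 -0.00463073]
```

View pics/w5.png

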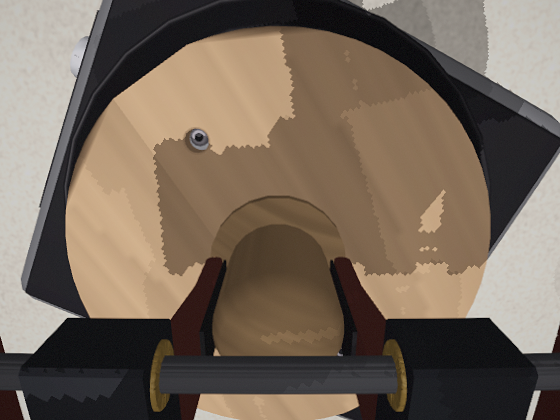

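The wheel has turned about 56° with the pin still in the hole at (199,138). I'll relieve the side force, release and lift clear.

```bash
python3 -m creep '[[[0.002,0.004,-0.001,0,0,0,0],[0.002,0.004,-0.001,0,0,0,0],[0.002,0.004,-0.001,0,0,0,0]]]' 20 | egrep 'eef|wrist|grip'
python3 -m creep '[[[0,0,0,0,0,0,0.62],[0,0,0,0,0,0,0.65],[0,0,0,0,0,0,0.75],[0,0,0,0,0,0,0.9],[0,0,0,0,0,0,1],[0,0,0,0,0,0,1],[0,0,0,0,0,0,1],[0,0,0,0,0,0,1]]]' | egrep 'eef|wrist|width'
python3 -m creep '[[[0,0,-0.03,0,0,0,1],[0,0,-0.1,0,0,0,1],[0,0,-0.2,0,0,0,1],[0,0,-0.3,0,0,0,1],[0,0,-0.4,0,0,0,1],[0,0,-0.5,0,0,0,1],[0,0,-0.5,0,0,0,1]]]' | egrep 'eef|wrist|width'
python3 -c "
from h import *
s=snap('wrist','w6.png')
to(471.8,-272.5,193.5,67.2)"
```

```text
eef_pos: [472.7, -271.9, 193.8]
wrist_force: [1.1, -1.4, -0.6]
grip_force: 20.0
eef_pos: [472.7, -271.4, 193.9]
wrist_force: [-0.9, 0.1, 0.4]
width: 87.5
eef_pos: [474.6, -272.8, 349.2]
wrist_force: [-0.2, -0.3, -0.1]
width: 88.1
now [ 473.8 -272.2  346.7] yaw 123.87 t 18.8 F [-0.3  0.9 -0.2] w 88.0 g 0.0 j6 -1.24 ROW [ 0.0053 -0.0069  0.5107] [0.0013 0.0012 0.3148]
```

View pics/w6.png

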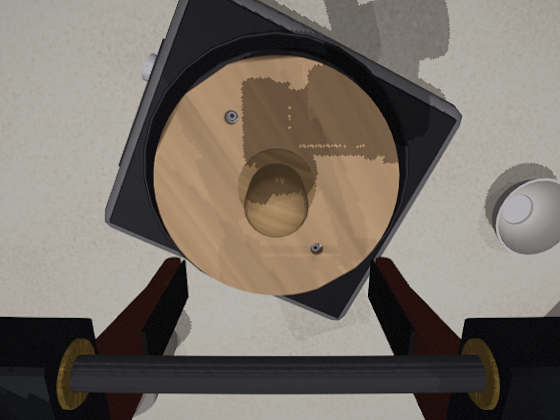

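Both pins show in their holes at (231,117) and (316,247), and the bat lies flat and free. I'll check the wheel's angle and hand in.

```bash
python3 -c "
from h import *
s=snap('wrist'); X=unproj(s,[[231,117],[316,247]],160)[:,:2]; d=X[0]-X[1]; print(X.mean(0),np.linalg.norm(d),np.degrees(np.arctan2(d[1],d[0])))
print(ctrl.observe()['joint_vel'].round(3)); print(ctrl.sign_off())"
```

```text
[ 469.333239  -270.0984965] 147.14192870230167 156.308946866834
[ 0.     0.023  0.042 -0.    -0.008  0.001]
the job is handed in; nothing more can be done
None
```

The bat lies flat on the wheel head with both pins in its holes. I turned the wheel about 56° anticlockwise with it by the chum, let go of it there, and handed the job in at about 19 s. While sliding the bat on the pin tips, the load briefly reached about 10 N, just over the 9 N limit. Any shift of the wheel then was too small to show: the pins went in within about a degree of where the camera had put them.

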